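Fit the camera lens module and leave its collar a quarter turn slack

TASK

Set the lens module into the threaded neck of the camera enclosure with its lens up and let go of it, then thread the ribbed collar on over it, clockwise, until it bottoms out and clamps the module's flange. Back the collar off a quarter turn and keep hold of it there, so that a colleague can turn the module to level the picture: finish while still gripping the collar. Leave the other things on the desk where they are.

Things in the scene. Friction and masses are not known exactly. Their poses are not given: they have to be found in the camera images.
- neck_rim (a point): Centre of the top rim of the grey enclosure's round neck, 82 mm above the desk; z up along the neck. Bore 30.4 mm across, 20 mm deep; neck 39 mm outside, 44.4 mm over its threads. Coarse right-hand thread with three starts: a collar sinks 18.6 mm per full clockwise turn (seen from above) and takes hold at whatever yaw it is set down.
- neck_foot (a point): Where the neck's axis meets the flat lid of the grey enclosure, 20 mm below neck_rim. The enclosure, lid 104 x 134 mm, is bolted to a plywood board 170 x 200 x 12 mm that is fixed to the desk; x along the short sides of both.
- module: Lens module, turned metal, 90 g, standing on the desk lens up. Origin at the centre of its underside, z up to the lens. From below: body 28 mm across, 14 tall (foot bevelled); flange 37 across, 4 thick; ribbed barrel 26 across, 18 tall, glass in its top. 36 mm tall in all. The body drops into the neck until the flange lies on the rim: origin then 14 mm below neck_rim.
- collar: Retaining collar, black ribbed plastic ring, 45 g, lying on the desk skirt down, lip up. Origin at the centre of its underside, z up. 54 mm across, 22.4 tall; the lip on top is 4 mm thick round a 32 mm opening that passes the module's barrel; skirt bore 46 mm with three small lugs inside near its lower edge. Bottomed on the flange, its origin is 14.4 mm below neck_rim.
- collar_top (a point): Centre of the collar's top, 22.4 mm above its origin. Set straight down on the neck, the lugs rest on the thread with this point 14 to 21 mm above neck_rim. Then about 130 to 260 degrees clockwise bring it to a dead stop, this point 8 mm above neck_rim; a quarter turn back raises it 4.65 mm. It turns easily until the stop, and stays put when let go, so it can be regripped on the way.
- mouse: Black computer mouse, 110 x 62 x 34 mm, origin under its centre. Leave alone.
- carton: Small closed cardboard box, 85 x 65 x 28 mm, origin under its centre. Leave alone.
- board: Bare blue circuit board, 69 x 54 x 16 mm, origin under its centre. Leave alone.
- kit: Open green plastic parts case with a white insert, 130 x 180 x 42 mm, origin under its centre. Leave alone.

How it is judged:
On the way, in this order (a step that is already met when the one before it is completed fails the run):
1. the lens module sits in the neck, lens up, its flange down on the rim, let go (z of module in the frame of neck_rim below -0.0125 m and horizontal distance between module and neck_rim below 0.003 m and angle between module's own z axis and vertical below 0.08 rad and contact force between the fingers and module below 0.1 N), for 0.2 s.
2. the collar is threaded down until it bottoms out and clamps the module's flange (z of collar in the frame of neck_rim below -0.0132 m and horizontal distance between collar and neck_rim below 0.003 m and angle between collar's own z axis and vertical below 0.08 rad and contact force between collar and module above 3 N), for 0.2 s.
At the end, for the whole second after the job is handed in: The collar is on the thread, a quarter turn (about 55 to 120 degrees, 2.8 to 6.2 mm) up from bottomed, at rest, gripped by the fingers with over 3 N; the module sits lens up, its flange within 1.5 mm of the rim; both level within 0.08 rad and within 3 mm of the neck's axis (z of collar in the frame of neck_rim between -0.0116 and -0.0082 m and horizontal distance between each of collar, module and neck_rim below 0.003 m and angle between each of collar, module's own z axis and vertical below 0.08 rad and linear speed of collar below 0.02 m/s and contact force between the fingers and collar above 3 N and z of module in the frame of neck_rim below -0.0125 m); the arm keeps its last pose, push and grip.
It fails at once if another thing on the desk is pushed by more than 2 cm (distance of any of mouse, carton, board, kit from where it was at the start of the episode above 0.02 m).
It also fails if it takes over 72 s, if anything falls off the work surface, if the arm or the gripper's body presses on something with over 40 N, if the wrist force passes 120 N, or if a joint passes its speed limit or range.

ROBOT

A 6-joint arm with a two-finger parallel gripper is mounted at the origin on the work surface. World frame = base frame: x ahead of the robot, y to its left, z up, the work surface at z = 0. Lengths are in m, angles in rad, forces in N, time in s.
With the tool pointing down it reaches from about 0.225 to 0.725 m from the base axis. Payload 3.1 kg.
Tool frame: the origin (TCP) lies on the centre line of the jaws, within the pads' length; the fingertips stand 11 mm ahead of it and the grasp point (between the pads) lies 8 mm behind it; z points along the fingers, y is the line along which they close (so a half turn about z gives the same grasp; the last joint's range is limited). The gripper opens to 85 mm and grips with 20 to 120 N. Pads are 22 mm wide; open, the fingers measure 114 mm over their backs; the gripper's body (76 mm by 85 mm) begins 54 mm behind the grasp point. The pads swing forward as they close: fully open they stand 13 mm farther back than shut.
Start: joints at [-0.128, 0.048, 0.099, 1.622, 0, 1.443], TCP at [0.525, -0, 0.242] pointing down, gripper open.
Joint ranges: [-2.91, 2.91], [-0.99, 1.94], [-1.21, 1.42], [-2.12, 2.29], [-1.49, 1.47], [-3.14, 3.14]. Speed limits (rad/s): [2.79, 2.79, 3.14, 3.14, 3.14, 3.14].

INTERFACE

Orientations are given as a unit quaternion [x, y, z, w].
In Python, from cell import observe, camera, sign_off gives the robot as it stands.
- The arm moves only by the tool apply_moves, never from a script. Its argument "plan" is a list of rows, each a list of 4 numbers: the shift along the tool's x, y, z in m, then the turn about the tool's z in rad. A call has 1 to 12 rows; each row shifts and turns the commanded pose from where the row before left it, along the tool's axes as they then stand; what a row does not reach is not made up. A row lasts 1/12 s, in which the tool goes at most 41.7 mm and 7.16 degrees, less where a joint would pass 70% of its speed; a pose out of reach is approached as far as the arm can. A call is refused whole if a number of a shift passes 0.0417 or a number of a turn 0.125, either way. A call with a gripper value outside its range is refused whole. "claw" is the finger opening in m, from 0 to 0.0854, set as the call begins (left out, the last holds). The fingers move at their own pace and stop on an object; "grip_force" is the grip in N (left out, the last holds). Time passes only in rows, so rows that do not move let the fingers close. It gives the time, the measured TCP pose, the force, the opening and the grip force at its end, in the units of the state.
- observe(): the state, without advancing time (a new reading comes with each control period).
- camera(name): name is "scene" or "side" or "wrist"; returns a dict with "color" (420x560x3 uint8, blue, green, red), "depth" (420x560 float32, m along the optical axis (not along the pixel's ray), 0 where there is no reading), "vertical_fov" (degrees; the focal length in pixels is half the picture's height over the tangent of half this angle, whatever the lens; pixels are square), "cx", "cy" (the principal point, pixels), "distortion" ([k1, k2, p1, p2, k3] as OpenCV has them; the pictures are not rectified), "position" and "rotation" of the camera in the world. Camera axes: x right, y down, z forward; pixel columns grow to the right and rows downward; lengths in m; the calibration is good to about 2 mm. A picture is of the moment at which its call begins.
- sign_off(): hands the job in; it is judged then, once.
The state is a dict: "t": time; "qpos": joint angles; "joint_velocities": joint speeds; "joint_efforts": joint torques, N m; "tool_pos": TCP position; "tool_rot": TCP orientation; "ft_force": force on the tool from outside, world axes, zero at the start; "ft_torque": the same for the moment, N m; "width": finger opening in m; "grasp_force": force on a finger pad.
Only numpy, scipy, OpenCV 4.12 (cv2) and the standard library are available. Lean on these libraries where they do the work, as an engineer would, in place of code of your own. Each camera call takes 0.05 s, during which the arm holds its last target. There are 200 camera calls.

## Working session

There is one attempt and no reset: what is moved stays moved. The work goes in short steps, Python scripts to look and compute and a tool call to move; the robot and the scene stay as the last step left them, time stands still between calls to the robot, and variables do not carry over. Pictures are saved under pics/ and viewed, at most 10 in all, crops included, and the job is handed in when it is done.

Besides the shell and the picture viewer there is one more tool, called after "Request:" as name(argument=value, ...) on one line, values as JSON. apply_moves: Moves the arm, as the interface text tells. Its arguments: {"type":"object","properties":{"plan":{"type":"array","items":{"type":"array","items":{"type":"number"}}},"claw":{"type":"number"},"grip_force":{"type":"number"}},"required":["plan"]}

```bash
mkdir -p pics; cat > h.py <<'E'
import numpy as np, cv2
from cell import observe, camera, sign_off
def K(c):
    h,w=c['color'].shape[:2]; f=h/2/np.tan(np.radians(c['vertical_fov'])/2)
    return np.array([[f,0,c['cx']],[0,f,c['cy']],[0,0,1]])
def rays(c,px):
    u=cv2.undistortPoints(np.float64(px).reshape(-1,1,2),K(c),np.float64(c['distortion'])).reshape(-1,2)
    return np.c_[u,np.ones(len(u))]@R(c).T
def R(c):
    r=np.array(c['rotation'],float)
    if r.shape==(3,3): return r
    from scipy.spatial.transform import Rotation as Q
    return Q.from_quat(r).as_matrix()
def onplane(c,px,z):
    d=rays(c,px); p=np.array(c['position']); return p+d*((z-p[2])/d[:,2])[:,None]
def cloud(c):
    h,w=c['depth'].shape; g=np.stack(np.meshgrid(np.arange(w),np.arange(h)),-1).reshape(-1,2)
    P=np.array(c['position'])+rays(c,g)*c['depth'].reshape(-1,1); P[c['depth'].ravel()==0]=np.nan
    return P.reshape(h,w,3)
def proj(c,P):
    r=R(c).T; t=-r@np.array(c['position'])
    return cv2.projectPoints(np.float64(P).reshape(-1,1,3),cv2.Rodrigues(r)[0],t,K(c),np.float64(c['distortion']))[0].reshape(-1,2)
E
python3 - <<'E'
from h import *
o=observe(); print(o)
for n in ['scene','wrist']:
    c=camera(n); cv2.imwrite(f'pics/{n}0.png',c['color']); print(n,c['position'],c['rotation'],c['vertical_fov'],c['distortion'])
E
```

```text
{'t': 0.0, 'qpos': array([-1.27800440e-01,  4.87186833e-02,  9.75493610e-02,  1.62201400e+00,
        1.54141334e-05,  1.44301801e+00]), 'joint_velocities': array([ 4.58474590e-04,  3.38226075e-04,  4.67195381e-06, -2.28756752e-04,
        1.02089240e-03,  5.62177752e-04]), 'joint_efforts': array([ 2.96208136e-04, -3.38780022e+01,  3.20016932e+01,  2.03766406e-02,
       -2.11149008e-04,  6.20949692e-06]), 'tool_pos': array([5.24392542e-01, 6.99469850e-05, 2.41109529e-01]), 'tool_rot': array([ 0.70711411,  0.70709845, -0.0007234 , -0.00094931]), 'ft_force': array([-0.28616384, -0.54158537, -0.22882324]), 'ft_torque': array([ 0.02868062, -0.06808472, -0.02640715]), 'grasp_force': 0.0, 'width': 0.08514302177824055}
scene [1.2836108  0.36588246 1.35677535] [ 0.45570681  0.84560496 -0.24854504 -0.12453477] 44.60036822956262 [-0.0912752  0.         0.         0.         0.       ]
wrist [0.52441508 0.06690908 0.37237938] [ 9.91179806e-01  1.27679993e-04 -1.10300165e-03  1.32519282e-01] 70.58826112880585 [-0.05118314  0.          0.          0.          0.        ]
```

View pics/scene0.png

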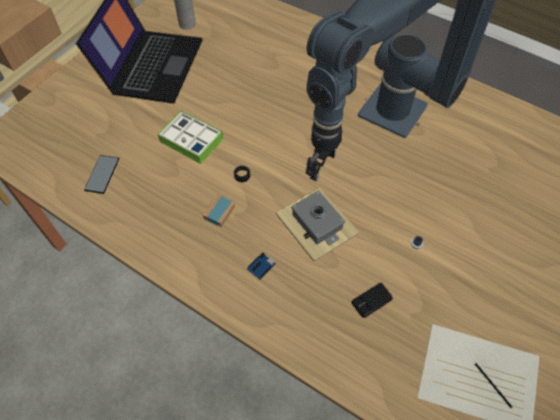

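View pics/wrist0.png

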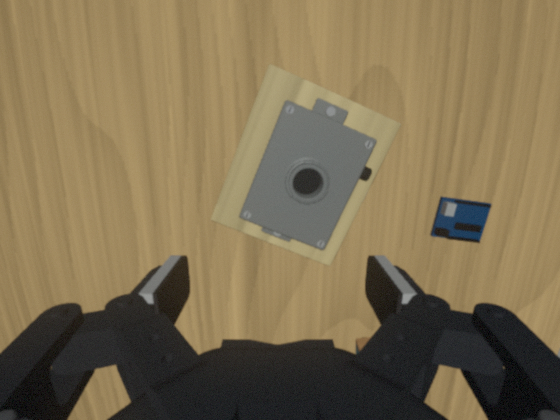

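The scene view shows the collar at (242,173), the module at (417,241) and the neck near (318,211). In the wrist view the neck bore is at (307,181).

```bash
python3 - <<'E'
from h import *
c=camera('scene')
print('collar',onplane(c,[[242,173]],.011),'module',onplane(c,[[417,241]],.018),'neck',onplane(c,[[318,211]],.082))
for n,p in dict(mouse=(372,300),carton=(219,210),board=(261,266),kit=(190,137)).items(): print(n,onplane(c,[p],.01))
w=camera('wrist'); P=cloud(w)
sub=(P[...,2]>.074)&(P[...,2]<.09); m=np.zeros(sub.shape,bool); m[140:225,260:355]=1; sub&=m
v,u=np.where(sub); print(len(u)); (cx,cy),r=cv2.minEnclosingCircle(np.c_[u,v].astype(np.float32)); print('neck px',cx,cy,r,onplane(w,[[cx,cy]],.082), np.nanmedian(P[sub],0))
g=cv2.cvtColor(w['color'],cv2.COLOR_BGR2GRAY); mm=((g<45)&m).astype('uint8'); k,_=cv2.findContours(mm,0,2)
k=max(k,key=cv2.contourArea); e=cv2.fitEllipse(k); print(e,onplane(w,[e[0]],.082),onplane(w,[e[0]],.062))
E
```

```text
collar [[ 0.52888894 -0.28270859  0.011     ]] module [[0.45263817 0.30344585 0.018     ]] neck [[0.55965251 0.01888482 0.082     ]]
mouse [[0.68840706 0.27783933 0.01      ]]
carton [[ 0.68352043 -0.26063424  0.01      ]]
board [[ 0.77099156 -0.04241416  0.01      ]]
kit [[ 0.50069719 -0.52302399  0.01      ]]
830
neck px 307.16845703125 182.23326110839844 22.20555877685547 [[0.55367971 0.01642857 0.082     ]] [0.55407287 0.01656142 0.08099731]
((308.3604431152344, 181.72491455078125), (15.360030174255371, 19.82776641845703), 35.194156646728516) [[0.55484814 0.01693924 0.082     ]] [[0.55693854 0.01350084 0.062     ]]
```

Request:
apply_moves(plan=[[0.038,-0.009,0,0],[0.038,-0.009,0,0],[0.038,-0.009,0,0],[0.038,-0.009,0,0],[0.038,-0.009,0,0],[0.038,-0.009,0,0],[0.038,-0.009,0.03,0],[0.038,-0.009,0.03,0],[0,0,0.01,0],[0,0,0,0],[0,0,0,0]], claw=0.05, grip_force=30)

```text
t: 1.12
tool_pos: [0.4551, 0.2917, 0.1806]
tool_rot: [0.707, 0.707, -0.001, -0.0]
ft_force: [-0.2, -0.7, 0.2]
width: 0.0499
grasp_force: 0.0
```

```bash
python3 - <<'E'
from h import *
w=camera('wrist'); cv2.imwrite('pics/w1.png',w['color']); o=observe(); print(o['tool_pos'],o['tool_rot'],o['qpos'],o['ft_force'],o['width'])
P=cloud(w)
for a,b in ((.028,.045),(.012,.023)):
    s=(P[...,2]>a)&(P[...,2]<b)&(np.hypot(P[...,0]-.4526,P[...,1]-.3034)<.05)
    v,u=np.where(s)
    if len(u): (cx,cy),r=cv2.minEnclosingCircle(np.c_[u,v].astype(np.float32)); z=np.nanmedian(P[s],0); print(len(u),cx,cy,r,z,onplane(w,[[cx,cy]],z[2]))
E
```

```text
[0.45612102 0.29152183 0.18198745] [ 7.07388335e-01  7.06825045e-01 -9.35262875e-05  3.01867291e-04] [ 4.45152661e-01  8.48328310e-02  1.81709823e-02  1.50410958e+00
 -6.31557035e-04  2.01674559e+00] [ 0.21029637 -0.5309595   0.28854993] 0.049576163813127815
622 277.822509765625 188.01739501953125 14.339197158813477 [0.45528642 0.30447697 0.03448832] [[0.45512496 0.30448479 0.03448832]]
415 277.8882141113281 184.99139404296875 18.36008644104004 [0.45528792 0.31142516 0.01762996] [[0.45519383 0.30427462 0.01762996]]
```

View pics/w1.png

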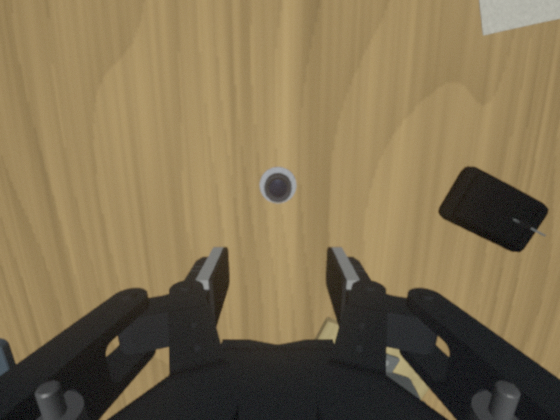

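The module is at (278,185), centred between the finger columns (225–328) and clear of the mouse. I'll move over it and go partway down.

Request:
apply_moves(plan=[[0.0065,0,0.02,0],[0.0065,0,0.025,0],[0,0,0.025,0],[0,0,0.025,0],[0,0,0.015,0],[0,0,0,0],[0,0,0,0],[0,0,0,0]])

```text
t: 1.83
tool_pos: [0.4577, 0.3052, 0.0741]
tool_rot: [0.708, 0.707, 0.002, 0.001]
ft_force: [-0.1, 0.5, 0.1]
width: 0.0499
grasp_force: 0.0
```

```bash
cat > look.py <<'E'
import sys
from h import *
# look.py name x y z...: circles seen at given heights near x,y
def look(x,y,bands,rad=.05,save=None):
    w=camera('wrist'); o=observe(); print('tool',o['tool_pos'].round(4),'q6',o['qpos'][5].round(3),'F',o['ft_force'].round(1),o['width'].round(4))
    if save: cv2.imwrite(save,w['color'])
    P=cloud(w)
    for a,b in bands:
        s=(P[...,2]>a)&(P[...,2]<b)&(np.hypot(P[...,0]-x,P[...,1]-y)<rad)
        v,u=np.where(s)
        if len(u)>20:
            (cx,cy),r=cv2.minEnclosingCircle(np.c_[u,v].astype(np.float32)); z=np.nanmedian(P[s],0)
            q=onplane(w,[[cx,cy],[cx+r,cy]],z[2]); print(len(u),(round(cx),round(cy),round(r)),z.round(4),q[0].round(4),'r',np.linalg.norm(q[1]-q[0]).round(4))
    return w,P
E
python3 - <<'E'
from look import *
look(.4552,.3045,[(.033,.042),(.015,.022)],.022,'pics/w2.png')
E
```

```text
Traceback (most recent call last):
  File "look.py", line 5, in look
    w=camera('wrist'); o=observe(); print('tool',o['tool_pos'].round(4),'q6',o['qpos'][5].round(3),'F',o['ft_force'].round(1),o['width'].round(4))
                                                                                                                              ^^^^^^^^^^^^^^^^
AttributeError: 'float' object has no attribute 'round'
```

```bash
sed -i "s/o\['width'\].round(4)/round(o['width'],4)/" look.py; python3 - <<'E'
from look import *
look(.4552,.3045,[(.033,.042),(.015,.022)],.022,'pics/w2.png')
E
```

```text
tool [0.4578 0.3057 0.0743] q6 2.039 F [-0.1 -0.5  0.4] 0.0501
1293 (273, 244, 21) [0.4552 0.3042 0.0347] [0.4551 0.304  0.0347] r 0.013
813 (273, 234, 27) [0.4558 0.3142 0.0176] [0.4551 0.3044 0.0176] r 0.0184
```

View pics/w2.png

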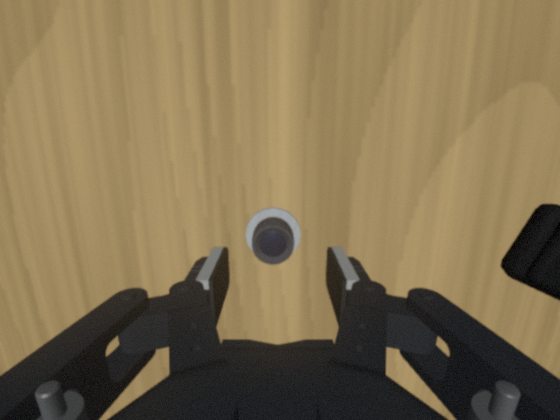

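The module is at (273,240), slightly left of the jaw centre at column 277. I'll correct for that, descend and grip.

Request:
apply_moves(plan=[[-0.001,-0.0025,0.013,0],[0,0,0.012,0],[0,0,0.01,0],[0,0,0.008,0],[0,0,0,0],[0,0,0,0]])

```text
t: 2.43
tool_pos: [0.4526, 0.304, 0.0276]
tool_rot: [0.707, 0.707, -0.001, -0.0]
ft_force: [-0.3, -0.2, 0.6]
width: 0.05
grasp_force: 0.0
```

Request:
apply_moves(plan=[[0,0,0,0],[0,0,0,0],[0,0,0,0],[0,0,0,0],[0,0,0,0],[0,0,0,0],[0,0,0,0]], claw=0.015, grip_force=40)

```text
t: 3.02
tool_pos: [0.454, 0.3047, 0.0295]
tool_rot: [0.707, 0.707, 0.001, 0.0]
ft_force: [1.1, 0.9, 3.5]
width: 0.0244
grasp_force: 39.5
```

Request:
apply_moves(plan=[[0,0,-0.02,0],[0,0,-0.035,0],[0,0,-0.035,0],[0,0,-0.035,0],[-0.02,0.008,-0.005,0],[-0.036,0.013,0,0],[-0.036,0.013,0,0],[-0.036,0.013,0,0],[-0.036,0.013,0,0],[-0.036,0.013,0,0],[-0.036,0.013,0,0],[-0.02,0.008,0,0]])

```text
t: 4.02
tool_pos: [0.5474, 0.0445, 0.1575]
tool_rot: [0.708, 0.706, -0.001, 0.0]
ft_force: [0.7, 0.4, -0.8]
width: 0.0247
grasp_force: 39.5
```

Request:
apply_moves(plan=[[0,0,0,0],[0,0,0,0],[0,0,0,0]])

```text
t: 4.27
tool_pos: [0.5464, 0.0487, 0.1577]
tool_rot: [0.707, 0.707, -0.0, -0.001]
ft_force: [0.2, 1.1, 0.2]
width: 0.0245
grasp_force: 39.5
```

```bash
python3 - <<'E'
from look import *
look(.554,.0167,[(.078,.088)],.03,'pics/w3.png')
E
```

```text
tool [0.5465 0.0492 0.1579] q6 1.537 F [ 0.4  0.2 -0.7] 0.0245
```

View pics/w3.png

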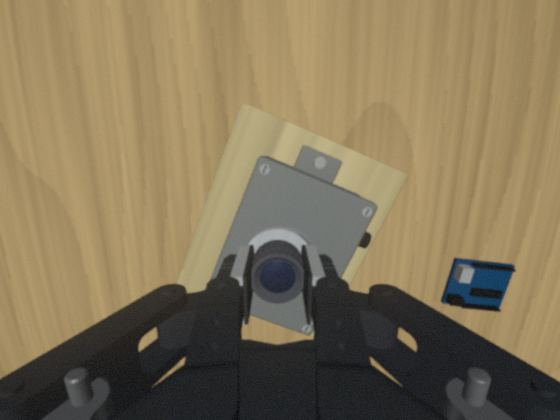

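The module at (278,272) hides the neck. I'll move 75 mm further so the neck appears ahead of the module.

Request:
apply_moves(plan=[[-0.03,0.003,0,0],[-0.03,0.004,0,0],[-0.015,0,0,0],[0,0,0,0],[0,0,0,0],[0,0,0,0],[0,0,0,0]])

```text
t: 4.9
tool_pos: [0.5541, -0.0251, 0.1586]
tool_rot: [0.706, 0.708, 0.0, -0.0]
ft_force: [1.2, 0.3, -0.8]
width: 0.0244
grasp_force: 39.5
```

```bash
python3 - <<'E'
from look import *
o=observe()['tool_pos']
w,P=look(.554,.0167,[(.077,.088)],.03,'pics/w4.png')
# module barrel top / flange held
for a,b in ((.157,.172),(.139,.149)):
    s=(P[...,2]>a)&(P[...,2]<b)&(np.hypot(P[...,0]-o[0],P[...,1]-o[1])<.03); s[:,:248]=0;s[:,308:]=0
    v,u=np.where(s); print(a,len(u), np.nanmedian(P[s],0), np.nanmin(P[s],0),np.nanmax(P[s],0))
print(proj(w,[[.554,.0167,.082]]))
E
```

```text
tool [ 0.5541 -0.0252  0.1586] q6 1.402 F [-0.9  1.  -1. ] 0.0241
1411 (278, 167, 31) [0.5555 0.016  0.0812] [0.5542 0.0161 0.0812] r 0.0219
0.157 2734 [ 0.55369024 -0.02361954  0.16347446] [ 0.53968983 -0.0390262   0.1570043 ] [ 0.56798929 -0.01176088  0.17193381]
0.139 780 [ 0.55362707 -0.01208225  0.1466335 ] [ 0.53841694 -0.02120542  0.14240686] [ 0.56919339 -0.00696793  0.14898567]
[[277.68330383 166.68307785]]
```

View pics/w4.png

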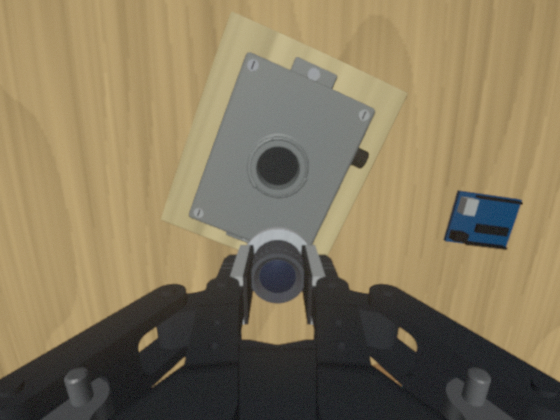

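Neck bore centre is at (278,167) and the held module at (277,272), with both on the same column. I'll move over the neck and lower.

Request:
apply_moves(plan=[[0.015,0,0,0],[0.015,0.0005,0,0],[0.011,0,0,0],[0,0,0.015,0],[0,0,0.015,0],[0,0,0.01,0],[0,0,0,0],[0,0,0,0],[0,0,0,0],[0,0,0,0]])

```text
t: 5.78
tool_pos: [0.5555, 0.0142, 0.1197]
tool_rot: [0.707, 0.707, 0.001, 0.001]
ft_force: [-0.1, 0.7, -1.0]
width: 0.0244
grasp_force: 39.5
```

```bash
python3 - <<'E'
from look import *
c=camera('side'); cv2.imwrite('pics/side.png',c['color'])
p=proj(c,[[.5542,.0161,.09]])[0]; print(p,c['position'])
x,y=p.astype(int); I=c['color'][max(y-70,0):y+70,max(x-95,0):x+95]; cv2.imwrite('pics/s1.png',cv2.resize(I,None,fx=4,fy=4,interpolation=2))
print([observe()['tool_pos']])
E
```

```text
[296.82082189 227.15211203] [0.48934977 0.77705046 0.62246523]
[array([0.55555696, 0.01412493, 0.11978334])]
```

View pics/s1.png

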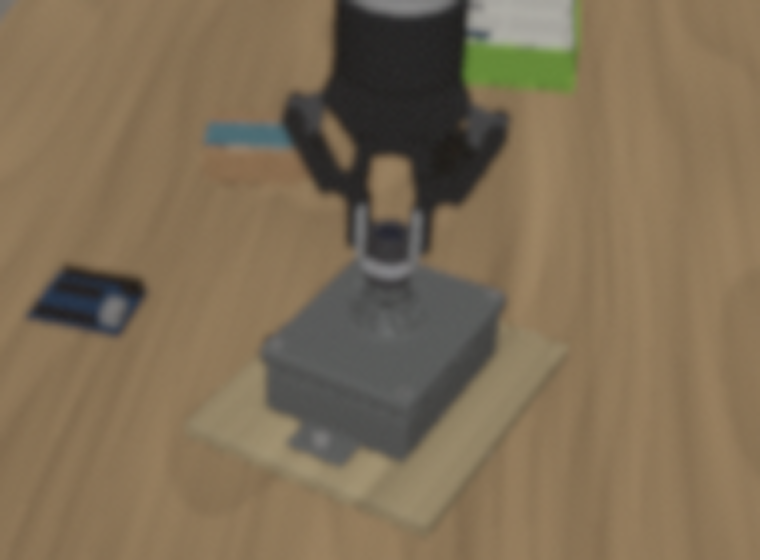

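The side view shows the module (388,265) directly above the neck (388,310). I'll lower it in small steps, watching the force.

Request:
apply_moves(plan=[[0,0,0.003,0],[0,0,0.003,0],[0,0,0.003,0],[0,0,0.003,0],[0,0,0,0],[0,0,0,0]])

```text
t: 6.33
tool_pos: [0.5543, 0.0145, 0.1059]
tool_rot: [0.707, 0.707, -0.0, -0.001]
ft_force: [-0.4, 1.0, -1.3]
width: 0.0242
grasp_force: 39.6
```

Request:
apply_moves(plan=[[0,0,0.003,0],[0,0,0.002,0],[0,0,0.002,0],[0,0,0.001,0],[0,0,0.001,0],[0,0,0,0],[0,0,0,0]])

```text
t: 6.92
tool_pos: [0.5546, 0.0146, 0.0975]
tool_rot: [0.707, 0.707, 0.0, -0.0]
ft_force: [-0.9, 2.6, -0.4]
width: 0.0244
grasp_force: 39.8
```

Request:
apply_moves(plan=[[0,0,0,0],[0,0,0,0],[0,0,0,0],[0,0,0,0]], claw=0.05)

```text
t: 7.25
tool_pos: [0.5551, 0.0138, 0.0977]
tool_rot: [0.707, 0.707, -0.0, 0.001]
ft_force: [-0.2, 0.2, -0.0]
width: 0.0501
grasp_force: 0.0
```

Request:
apply_moves(plan=[[0,0,-0.015,0],[0,0,-0.03,0],[0,0,-0.03,0],[0,0,-0.02,0],[-0.02,0,0,0],[-0.02,0,0,0],[0,0,0,0],[0,0,0,0]])

```text
t: 7.92
tool_pos: [0.5549, -0.0265, 0.1927]
tool_rot: [0.708, 0.706, 0.0, 0.0]
ft_force: [0.2, 0.8, 0.2]
width: 0.0498
grasp_force: 0.0
```

```bash
python3 - <<'E'
from look import *
look(.5542,.0161,[(.096,.11),(.077,.09)],.026,'pics/w5.png')
E
```

```text
tool [ 0.5547 -0.0259  0.1924] q6 1.404 F [-0.2  0.2  0.1] 0.0499
1001 (277, 165, 18) [0.5546 0.0142 0.1026] [0.5547 0.0145 0.1026] r 0.0135
1129 (277, 160, 27) [0.5546 0.0224 0.085 ] [0.5542 0.0164 0.085 ] r 0.0217
```

View pics/w5.png

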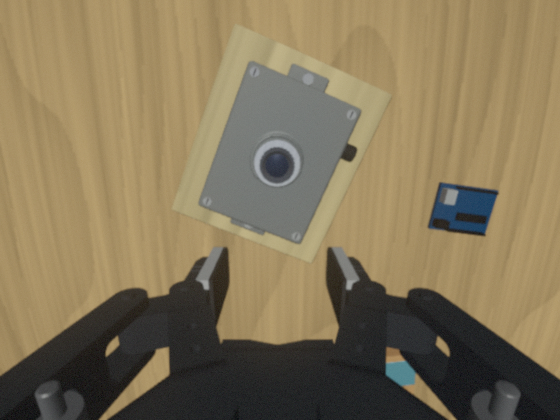

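The module is seated: barrel top at (277,165), and the flange covers the neck. Next I'll go to the collar, turning the wrist half a turn back to give the last joint room for threading.

Request:
apply_moves(plan=[[-0.0367,-0.0037,0,0],[-0.0367,-0.0037,0,0],[-0.0367,-0.0037,0,0],[-0.0367,-0.0037,0,0],[-0.0367,-0.0037,0,0],[-0.0367,-0.0037,0,0],[-0.0367,-0.0037,0,0],[0,0,0,-0.1208],[0,0,0,-0.1208],[0,0,0,-0.1208],[0,0,0,-0.1208],[0,0,0,-0.1208]], claw=0.08)

```text
t: 8.97
tool_pos: [0.529, -0.2818, 0.1919]
tool_rot: [0.462, 0.887, 0.0, -0.001]
ft_force: [0.3, 0.2, -0.5]
width: 0.0799
grasp_force: 0.0
```

Request:
apply_moves(plan=[[0,0,0,-0.1208],[0,0,0,-0.1208],[0,0,0,-0.1208],[0,0,0,-0.1208],[0,0,0,-0.1208],[0,0,0,-0.1208],[0,0,0,-0.1208],[0,0,0,-0.1208],[0,0,0,-0.1208],[0,0,0,-0.1208],[0,0,0,-0.1208],[0,0,0,-0.1208]])

```text
t: 9.97
tool_pos: [0.5291, -0.2815, 0.192]
tool_rot: [-0.243, 0.97, 0.0, -0.0]
ft_force: [1.5, 0.2, -0.3]
width: 0.0797
grasp_force: 0.0
```

Request:
apply_moves(plan=[[0,0,0,-0.1208],[0,0,0,-0.1208],[0,0,0,-0.1208],[0,0,0,-0.1208],[0,0,0,-0.1208],[0,0,0,-0.1208],[0,0,0,-0.1208],[0,0,0,-0.1208],[0,0,0,-0.1208],[0,0,0,0],[0,0,0,0],[0,0,0,0]])

```text
t: 10.97
tool_pos: [0.529, -0.2821, 0.1923]
tool_rot: [-0.706, 0.708, 0.0, 0.0]
ft_force: [0.3, 0.3, -0.4]
width: 0.0799
grasp_force: 0.0
```

```bash
python3 - <<'E'
from look import *
w,P=look(.53,-.282,[(.017,.03)],.05,'pics/w6.png'); print(observe()['tool_rot'],observe()['qpos'])
E
```

```text
tool [ 0.529  -0.2822  0.1923] q6 -2.17 F [ 0.1 -1.  -0.2] 0.0803
1413 (276, 193, 26) [ 0.5298 -0.2843  0.022 ] [ 0.5298 -0.2839  0.022 ] r 0.0272
[-7.06266484e-01  7.07946055e-01  1.91484965e-04  2.20356981e-06] [-6.01968212e-01  2.38166096e-01  2.11008602e-01  1.54401449e+00
  7.46342785e-05 -2.17038928e+00]
```

View pics/w6.png

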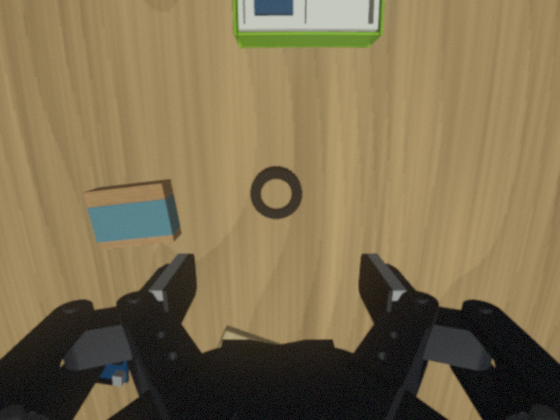

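The collar is at (276,193), centred under the jaws, with the carton (135,215) and kit well clear. I'll descend and grip.

Request:
apply_moves(plan=[[0.0017,-0.0008,0.03,0],[0,0,0.035,0],[0,0,0.035,0],[0,0,0.035,0],[0,0,0.02,0],[0,0,0.013,0],[0,0,0.01,0],[0,0,0,0],[0,0,0,0],[0,0,0,0]])

```text
t: 11.85
tool_pos: [0.5312, -0.2854, 0.0168]
tool_rot: [-0.707, 0.708, -0.002, 0.0]
ft_force: [0.8, 0.5, 0.5]
width: 0.0797
grasp_force: 0.0
```

Request:
apply_moves(plan=[[0,0,0,0],[0,0,0,0],[0,0,0,0],[0,0,0,0],[0,0,0,0],[0,0,0,0],[0,0,0,0]], claw=0.045, grip_force=40)

```text
t: 12.43
tool_pos: [0.5311, -0.2853, 0.0168]
tool_rot: [-0.707, 0.707, -0.002, 0.0]
ft_force: [-1.1, 0.8, 5.0]
width: 0.0523
grasp_force: 42.4
```

Request:
apply_moves(plan=[[0,0,-0.02,0],[0,0,-0.038,0],[0,0,-0.038,0],[0,0,-0.038,0],[-0.02,-0.0015,-0.011,0],[-0.037,-0.0026,0,0],[-0.037,-0.0026,0,0],[-0.037,-0.0026,0,0],[-0.037,-0.0026,0,0],[-0.037,-0.0026,0,0],[-0.037,-0.0026,0,0],[-0.037,-0.0026,0,0]])

```text
t: 13.43
tool_pos: [0.5492, -0.0036, 0.1594]
tool_rot: [-0.707, 0.707, 0.0, -0.0]
ft_force: [1.7, 0.1, -0.6]
width: 0.0528
grasp_force: 42.2
```

Request:
apply_moves(plan=[[-0.035,-0.0026,0,0],[-0.035,-0.0026,0,0],[0,0,0,0],[0,0,0,0],[0,0,0,0],[0,0,0,0]])

```text
t: 13.93
tool_pos: [0.5547, 0.0636, 0.1593]
tool_rot: [-0.706, 0.708, -0.0, -0.0]
ft_force: [0.5, 0.2, -0.9]
width: 0.0529
grasp_force: 42.2
```

```bash
python3 - <<'E'
from look import *
w,P=look(.5542,.0161,[(.096,.11),(.077,.09)],.03,'pics/w7.png'); o=observe()['tool_pos']; print(observe()['qpos'])
s=(P[...,2]>.135)&(P[...,2]<.165)&(np.hypot(P[...,0]-o[0],P[...,1]-o[1])<.035)
v,u=np.where(s); print(len(u),u.min(),u.max(),v.min(),v.max(),np.nanmedian(P[s],0))
E
```

```text
tool [0.5548 0.0634 0.1594] q6 -1.574 F [ 0.2  0.3 -0.2] 0.0531
1403 (278, 157, 22) [0.5538 0.0141 0.1027] [0.5541 0.0139 0.1027] r 0.0135
1481 (278, 155, 32) [0.5538 0.0116 0.0851] [0.554  0.0146 0.0851] r 0.0219
[-6.15037024e-03  1.32005073e-01  2.44984396e-02  1.46357539e+00
 -3.48140056e-04 -1.57427018e+00]
6660 206 348 212 326 [0.55459167 0.05800506 0.16409161]
```

View pics/w7.png

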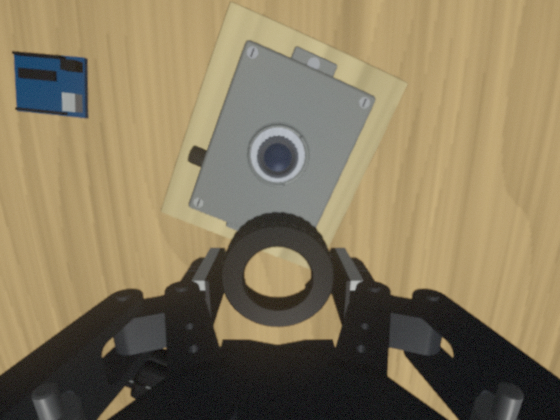

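The module in the neck is at (278,157). The held ring's opening is at about (278,275). I'll measure the ring's centre from its lip in the same picture.

```bash
python3 - <<'E'
from look import *
w,P=look(0,0,[]); s=(P[...,2]>.155)&(P[...,2]<.175)&(np.hypot(P[...,0]-.5545,P[...,1]-.0635)<.035)
for u0 in (265,278,291):
    v=np.where(s[:,u0])[0]; print(u0,P[v,u0,1].min(),P[v,u0,1].max(),np.median(P[v,u0,2]))
m=(s&(np.abs(P[...,0]-.5545)<.02)).astype('uint8'); zt=np.median(P[m>0][:,2])
g=w['color'].max(2); h=np.zeros(g.shape,'uint8'); h[215:330,225:332]=(g[215:330,225:332]>70)  # opening
k,_=cv2.findContours(h,0,2); 
for c in k:
    if cv2.contourArea(c)>800: print(cv2.fitEllipse(c),cv2.boundingRect(c))
# inner-edge fit of lip from depth
H=(~s).astype('uint8'); n,l,st,ce=cv2.connectedComponentsWithStats(H,connectivity=4); i=l[275,278]; print(st[i],ce[i],onplane(w,[ce[i]],zt),zt)
E
```

```text
tool [0.5548 0.0633 0.1595] q6 -1.574 F [-0.4 -0.4 -0.1] 0.053
265 0.03818932861048158 0.09027497596655445 0.16426837663381255
278 0.03850521860385503 0.0903992800365607 0.1645361977639113
291 0.038822485690588326 0.09077768152989975 0.1644069275574427
((298.54302978515625, 366.8030090332031), (143.59381103515625, 428.42425537109375), 79.88206481933594) (225, 281, 107, 49)
((276.9181823730469, 271.898193359375), (51.95030212402344, 67.60723876953125), 89.5783920288086) (243, 245, 69, 53)
[ 245  248   67   56 2918] [277.48971899 275.34235778] [[0.55435429 0.06338058 0.16447714]] 0.16447714189963789
```

Request:
apply_moves(plan=[[0.02,0,0,0],[0.02,0.0005,0,0],[0.009,0,0,0],[0,0,0,0],[0,0,0.015,0],[0,0,0.02,0],[0,0,0.015,0],[0,0,0.004,0],[0,0,0,0],[0,0,0,0],[0,0,0,0]])

```text
t: 14.95
tool_pos: [0.5552, 0.0158, 0.1069]
tool_rot: [-0.707, 0.707, -0.001, 0.001]
ft_force: [-0.5, 0.4, -0.6]
width: 0.0526
grasp_force: 42.2
```

```bash
python3 - <<'E'
from look import *
w,P=look(.554,.0146,[(.098,.107)],.014,'pics/w8.png')
s=(P[...,2]>.107)&(P[...,2]<.125)&(np.hypot(P[...,0]-.5545,P[...,1]-.0146)<.035)
for u0 in (265,278,291):
    v=np.where(s[:,u0])[0]; print(u0,P[v,u0,1].min(),P[v,u0,1].max(),np.median(P[v,u0,2]))
cv2.imwrite('pics/w8c.png',cv2.resize(w['color'][190:350,180:380],None,fx=3,fy=3))
E
```

```text
tool [0.5553 0.0158 0.1071] q6 -1.663 F [-0.2  0.1 -0.1] 0.0525
1651 (279, 263, 26) [0.5545 0.0159 0.1025] [0.5541 0.014  0.1025] r 0.0132
265 -0.009068098638396242 0.04340940657920135 0.11182678125299708
278 -0.009152142773322595 0.04347900695006576 0.11198142066182008
291 -0.008617066744507365 0.04330747718701439 0.11213500606683141
```

View pics/w8c.png

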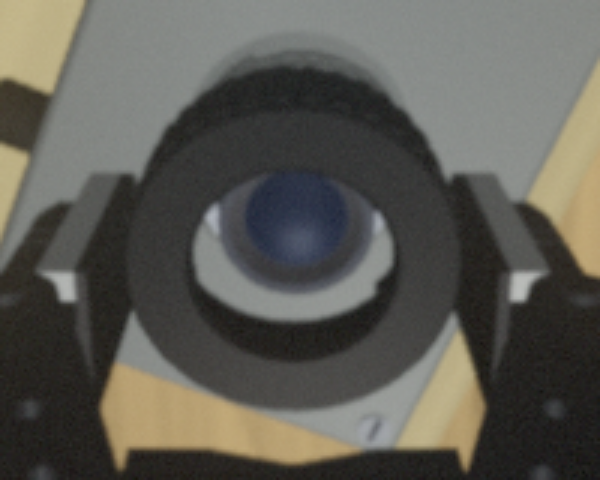

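Through the ring opening, the barrel sits toward the top of the picture, so the collar is about 2 mm too far in +y. I'll correct that and lower it onto the thread.

Request:
apply_moves(plan=[[0.002,0,0,0],[0,0,0.003,0],[0,0,0.002,0],[0,0,0.002,0],[0,0,0,0],[0,0,0,0]])

```text
t: 15.5
tool_pos: [0.554, 0.0137, 0.0981]
tool_rot: [-0.707, 0.707, 0.0, -0.0]
ft_force: [0.6, -0.4, -0.2]
width: 0.0527
grasp_force: 42.2
```

Request:
apply_moves(plan=[[0,0,0.002,0],[0,0,0.001,0],[0,0,0.001,0],[0,0,0,0],[0,0,0,0]])

```text
t: 15.92
tool_pos: [0.5542, 0.0137, 0.0944]
tool_rot: [-0.707, 0.707, 0.0, -0.0]
ft_force: [-0.5, 0.3, -0.2]
width: 0.0525
grasp_force: 42.2
```

Request:
apply_moves(plan=[[0,0,0.001,0],[0,0,0.001,0],[0,0,0.001,0],[0,0,0,0],[0,0,0,0]])

```text
t: 16.33
tool_pos: [0.5546, 0.0137, 0.0931]
tool_rot: [-0.707, 0.707, -0.0, 0.0]
ft_force: [-2.6, -0.1, 4.8]
width: 0.0525
grasp_force: 42.8
```

The lugs touch the thread at 4.8 N. Turning clockwise, following the pitch (0.37 mm per row).

Request:
apply_moves(plan=[[0,0,0.00037,0.1245],[0,0,0.00037,0.1245],[0,0,0.00037,0.1245],[0,0,0.00037,0.1245],[0,0,0.00037,0.1245],[0,0,0.00037,0.1245],[0,0,0,0],[0,0,0,0]])

```text
t: 17.0
tool_pos: [0.5542, 0.0137, 0.0908]
tool_rot: [-0.4, 0.917, -0.0, 0.0]
ft_force: [-3.1, 0.8, 6.4]
width: 0.0527
grasp_force: 42.8
```

Request:
apply_moves(plan=[[0,0,0.00037,0.1245],[0,0,0.00037,0.1245],[0,0,0.00037,0.1245],[0,0,0.00037,0.1245],[0,0,0.00037,0.1245],[0,0,0.00037,0.1245],[0,0,0.00037,0.1245],[0,0,0.00037,0.1245],[0,0,0.00037,0.1245],[0,0,0.00037,0.1245],[0,0,0,0],[0,0,0,0]])

```text
t: 18.0
tool_pos: [0.5539, 0.0149, 0.087]
tool_rot: [0.209, 0.978, 0.001, -0.0]
ft_force: [-2.4, 3.2, 5.3]
width: 0.053
grasp_force: 42.8
```

```bash
python3 - <<'E'
from look import *
w,P=look(.554,.015,[]); o=observe(); print(o['ft_torque'],o['tool_pos'])
q=o['tool_pos'];r=np.hypot(P[...,0]-.5543,P[...,1]-.015)
for a,b in((.017,.0225),(0,.012)):
    s=(r>a)&(r<b)&(P[...,2]>.085)&(P[...,2]<.115); print(np.nanmedian(P[s],0))
E
```

```text
tool [0.5539 0.0149 0.0869] q6 0.326 F [-3.4  2.1  6.2] 0.0526
[ 0.613855    0.74373351 -0.18156654] [0.55390388 0.01489121 0.08694157]
[0.54743017 0.02039247 0.09231382]
[0.55447046 0.01500963 0.10235208]
```

Request:
apply_moves(plan=[[0,0,0.00037,0.1245],[0,0,0.00037,0.1245],[0,0,0.00037,0.1245],[0,0,0.00037,0.1245],[0,0,0.00037,0.1245],[0,0,0.00037,0.1245],[0,0,0.00037,0.1245],[0,0,0.00037,0.1245],[0,0,0,0],[0,0,0,0]])

```text
t: 18.88
tool_pos: [0.5545, 0.0155, 0.0844]
tool_rot: [0.651, 0.759, 0.002, -0.001]
ft_force: [-2.7, 4.4, 6.8]
width: 0.053
grasp_force: 42.8
```

Request:
apply_moves(plan=[[0,0,0.0003,0.1],[0,0,0.0003,0.1],[0,0,0,0],[0,0,0,0]])

```text
t: 19.22
tool_pos: [0.5546, 0.0155, 0.0843]
tool_rot: [0.723, 0.69, 0.002, -0.001]
ft_force: [-3.3, 3.8, 7.8]
width: 0.0526
grasp_force: 43.0
```

```bash
cat > gap.py <<'E'
from look import *
w,P=look(.554,.015,[]); o=observe(); print(o['ft_torque'],o['tool_rot'])
r=np.hypot(P[...,0]-.5543,P[...,1]-.015)
z=[np.nanmedian(P[(r>a)&(r<b)&(P[...,2]>.08)&(P[...,2]<.115)],0)[2] for a,b in((.017,.0225),(0,.012))]; print(z,z[1]-z[0])
E
python3 gap.py
```

```text
tool [0.5546 0.0155 0.0843] q6 1.522 F [-3.1  4.1  7.7] 0.0526
[ 0.84634914  0.71019969 -0.19336164] [ 0.72339239  0.69043405  0.00190778 -0.00079934]
[np.float64(0.08955166645187604), np.float64(0.10218696264143079)] 0.012635296189554751
```

Request:
apply_moves(plan=[[0,0,0.0003,0.1],[0,0,0.0003,0.1],[0,0,0.0003,0.1],[0,0,0.0003,0.1],[0,0,0,0],[0,0,0,0],[0,0,0,0]])

```text
t: 19.85
tool_pos: [0.5548, 0.0157, 0.0841]
tool_rot: [0.846, 0.533, 0.002, -0.001]
ft_force: [-4.6, 4.9, 11.6]
width: 0.0529
grasp_force: 43.3
```

```bash
python3 gap.py
```

```text
tool [0.5548 0.0157 0.0841] q6 1.923 F [-4.1  5.4 11.5] 0.0528
[ 0.92392082  0.89487386 -0.24628875] [ 0.84615572  0.53293023  0.00217821 -0.00105823]
[np.float64(0.08931718187823949), np.float64(0.1021250243920281)] 0.012807842513788609
```

Request:
apply_moves(plan=[[0,0,0,0],[0,0,0,0],[0,0,0,0.06],[0,0,0,0.06],[0,0,0,0.06],[0,0,0,0]], grip_force=90)

```text
t: 20.4
tool_pos: [0.555, 0.0157, 0.0844]
tool_rot: [0.891, 0.454, 0.002, -0.001]
ft_force: [-4.6, 5.7, 13.4]
width: 0.0513
grasp_force: 91.9
```

```bash
python3 gap.py; python3 -c "
from h import *
o=observe();print(o['joint_efforts'],o['qpos'])"
```

```text
tool [0.555  0.0156 0.0844] q6 2.102 F [-5.1  4.4 13.8] 0.0514
[ 0.86582731  0.93571739 -0.1560001 ] [ 0.89056745  0.45484518  0.00216327 -0.00089177]
[np.float64(0.08920107866585725), np.float64(0.10211013096985674)] 0.012909052303999496
[ -2.71048665 -30.83804011  27.96702683  -2.10446879  -1.18053529
  -0.10719348] [-0.09474776  0.14660866 -0.10955627  1.31193961  0.00382809  2.10245053]
```

```bash
python3 -c "
from h import *
cv2.imwrite('pics/a.png',camera('wrist')['color'])"
```

Request:
apply_moves(plan=[[0,0,0,0.06],[0,0,0,0.06],[0,0,0,0.06],[0,0,0,0]])

```text
t: 20.83
tool_pos: [0.5551, 0.0157, 0.0844]
tool_rot: [0.928, 0.373, 0.002, -0.001]
ft_force: [-4.4, 5.1, 12.2]
width: 0.0514
grasp_force: 91.8
```

```bash
python3 gap.py; python3 -c "
from h import *
b=camera('wrist')['color'];a=cv2.imread('pics/a.png');cv2.imwrite('pics/b.png',b)
s=np.s_[200:340,190:370]
cv2.imwrite('pics/ab.png',np.hstack([cv2.convertScaleAbs(cv2.resize(i[s],None,fx=2.2,fy=2.2,interpolation=2),alpha=2.2,beta=10) for i in (a,b)]))"
```

```text
tool [0.5551 0.0157 0.0844] q6 2.283 F [-4.2  5.5 12.1] 0.0512
[ 0.90864905  0.8691954  -0.26621702] [ 0.92788016  0.37287027  0.00221784 -0.00111523]
[np.float64(0.08919439468601639), np.float64(0.10212166991131838)] 0.012927275225301987
```

View pics/ab.png

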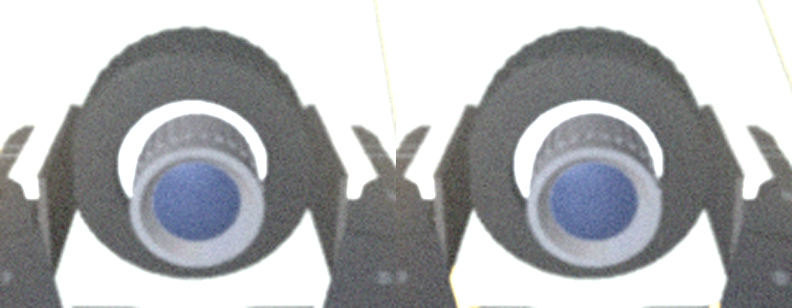

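The picture cannot show whether the ring turns with the fingers. I won't view any more pictures. I'll test for slip numerically by tracking the ribs across one small turn.

```bash
cat > rib.py <<'E'
import sys
from h import *
ims=np.mean([cv2.cvtColor(camera('wrist')['color'],6).astype(float) for _ in range(4)],0); np.save('pics/'+sys.argv[1],ims)
if len(sys.argv)>2:
    a=np.load('pics/'+sys.argv[2]+'.npy')
    for n,s in dict(ribs=np.s_[210:228,258:298],barrel=np.s_[250:266,262:296],box=np.s_[120:180,220:340],finger=np.s_[300:400,200:350]).items():
        p,q=[x[s]-cv2.GaussianBlur(x[s],(0,0),6) for x in (a,ims)]
        print(n,cv2.phaseCorrelate(p,q,cv2.createHanningWindow(p.shape[::-1],cv2.CV_64F)))
E
python3 rib.py r0
```

Request:
apply_moves(plan=[[0,0,0,0.03],[0,0,0,0],[0,0,0,0]])

```text
t: 21.38
tool_pos: [0.5552, 0.0158, 0.0844]
tool_rot: [0.933, 0.36, 0.002, -0.001]
ft_force: [-4.8, 5.6, 13.3]
width: 0.0513
grasp_force: 91.9
```

```bash
python3 rib.py r1 r0; python3 gap.py
```

```text
ribs ((-0.16967094215887712, -0.09252444628245371), 0.9188683824591155)
barrel ((-0.49325000737474056, -0.1097942755185386), 1.0167794419548357)
box ((-2.955654453215459, -0.34718462915653703), 0.9922637888674308)
finger ((0.07423274327645402, -0.09216789787996049), 0.9286772515194018)
tool [0.5552 0.0157 0.0845] q6 2.311 F [-4.2  5.  12.4] 0.0511
[0.78894955 0.89755565 0.31787315] [ 0.93297667  0.35992834  0.00223369 -0.00105923]
[np.float64(0.08922384657274013), np.float64(0.10217092975194385)] 0.01294708317920372
```

Request:
apply_moves(plan=[[0,0,0,0.04],[0,0,0,0.04],[0,0,0,0.04]])

```text
t: 21.88
tool_pos: [0.5552, 0.0156, 0.0845]
tool_rot: [0.953, 0.304, 0.002, -0.001]
ft_force: [-3.0, 3.3, 13.2]
width: 0.0512
grasp_force: 91.9
```

```bash
python3 rib.py r2 r1; python3 gap.py;  python3 -c "
from h import *
o=observe();print(o['joint_efforts'],o['qpos'])"
```

```text
ribs ((0.07156268315291214, 0.17656567210208785), 1.1098932115638873)
barrel ((-0.3024709151891187, -0.10339173270922153), 0.6933429490530005)
box ((59.271776825869985, 14.984570010628236), 0.21633080553327336)
finger ((-0.09248902326983455, 0.10769788987231266), 0.7899570591895912)
tool [0.5553 0.0156 0.0845] q6 2.432 F [-3.6  5.7 12.6] 0.0512
[0.81328621 0.82367404 0.04276646] [ 0.95303737  0.30284233  0.00225934 -0.00109427]
[np.float64(0.0891596610001941), np.float64(0.10214012322772234)] 0.012980462227528244
[ -2.85986155 -31.14120841  27.85089612  -1.83343157  -1.14416096
   0.05343215] [-0.09473032  0.14670576 -0.10939796  1.31139194  0.00378338  2.43151932]
```

Request:
apply_moves(plan=[[0,0,-0.0003,-0.1],[0,0,-0.0003,-0.1],[0,0,-0.0003,-0.1],[0,0,-0.0003,-0.1],[0,0,-0.0003,-0.1],[0,0,0,0],[0,0,0,0]])

```text
t: 22.72
tool_pos: [0.5553, 0.0161, 0.0846]
tool_rot: [0.848, 0.53, 0.003, -0.001]
ft_force: [-0.7, 5.4, 6.6]
width: 0.0512
grasp_force: 92.5
```

```bash
python3 gap.py
```

```text
tool [0.5553 0.0161 0.0846] q6 1.93 F [-1.5  4.6  6.3] 0.0514
[1.01334292 0.28705901 0.49891983] [ 0.8480701   0.5298764   0.00261256 -0.00112849]
[np.float64(0.08932591431427252), np.float64(0.10208950020560348)] 0.012763585891330961
```

Turning back 0.5 rad did not raise the collar. The likely cause is axial play in the thread: my downward push set it on the flange before the lugs drew it tight. I'll turn further clockwise to find the true stop.

Request:
apply_moves(plan=[[0,0,0.0002,0.1],[0,0,0.0002,0.1],[0,0,0.0002,0.1],[0,0,0.0002,0.1],[0,0,0.0002,0.1],[0,0,0,0.1],[0,0,0,0.1],[0,0,0,0]])

```text
t: 23.43
tool_pos: [0.5555, 0.0155, 0.0857]
tool_rot: [0.979, 0.204, 0.002, -0.001]
ft_force: [-5.6, 3.2, 17.9]
width: 0.0513
grasp_force: 93.7
```

```bash
python3 gap.py
```

```text
tool [0.5555 0.0154 0.0862] q6 2.633 F [-5.4  4.1 17.9] 0.0513
[1.01087388 1.25107533 0.00477281] [ 0.97869924  0.20527991  0.00253353 -0.00124277]
[np.float64(0.09062737945637772), np.float64(0.10230104424868132)] 0.011673664792303598
```

Request:
apply_moves(plan=[[0,0,0,0.1],[0,0,0,0.1],[0,0,0,0.1],[0,0,0,0.08],[0,0,0,0],[0,0,0,0],[0,0,0,0]])

```text
t: 24.07
tool_pos: [0.5565, 0.0149, 0.0855]
tool_rot: [1.0, 0.017, 0.003, -0.001]
ft_force: [-2.3, 3.2, 12.1]
width: 0.051
grasp_force: 93.0
```

```bash
python3 gap.py;  python3 -c "
from h import *
o=observe();print(o['joint_efforts'],o['qpos'])"
```

```text
tool [0.5565 0.0148 0.0855] q6 3.013 F [-2.   3.5 11.6] 0.0517
[ 0.72128167  0.49047735 -0.23284446] [ 0.99985363  0.01676513  0.00319163 -0.00120639]
[np.float64(0.09032898859306898), np.float64(0.10232396335753077)] 0.011994974764461791
[ -1.48234114 -30.96962214  26.86326563  -1.06239684  -0.94714757
  -0.22665566] [-0.09554976  0.14634508 -0.10771354  1.31066505  0.003113    3.01252031]
```

Clockwise turning lifted the collar about 1 mm and brought side load, so it was gripped slightly off-centre and is binding. I'll let go, unwind the wrist, measure, and regrip centred.

Request:
apply_moves(plan=[[0,0,0,0],[0,0,0,0],[0,0,0,0],[0,0,0,0],[0,0,-0.02,0],[0,0,-0.02,0],[0,0,0,-0.12],[0,0,0,-0.12],[0,0,0,-0.12],[0,0,0,-0.12],[0,0,0,-0.12],[0,0,0,-0.12]], claw=0.07, grip_force=60)

```text
t: 25.12
tool_pos: [0.5539, 0.0136, 0.1206]
tool_rot: [0.929, 0.371, -0.001, -0.0]
ft_force: [0.2, -0.0, 0.2]
width: 0.0698
grasp_force: 0.0
```

```bash
cat > ring.py <<'E'
from look import *
w,P=look(.554,.015,[]); o=observe(); print(o['tool_rot'])
r=np.hypot(P[...,0]-.5545,P[...,1]-.015)
s=(r<.03)&(P[...,2]>.085)&(P[...,2]<.0985); s2=s&(r>.0175)&(r<.025)
v,u=np.where(s2); A=np.c_[P[s2][:,:2]-[.5545,.015],np.ones(len(u))]; z=P[s2][:,2]
for _ in range(4):
    c=np.linalg.lstsq(A,z,rcond=None)[0]; k=abs(z-A@c)<.0015; A,z=A[k],z[k]
print('top plane tilt',c[:2].round(4),'z',c[2].round(5),len(z))
zt=c[2]; s&=abs(P[...,2]-zt-(P[...,:2]-[.5545,.015])@c[:2])<.002
v,u=np.where(s); (cx,cy),rr=cv2.minEnclosingCircle(np.c_[u,v].astype(np.float32)); q=onplane(w,[[cx,cy],[cx+rr,cy]],zt); print('ring',q[0].round(4),np.linalg.norm(q[1]-q[0]).round(4))
b=(r<.016)&(P[...,2]>.0985)&(P[...,2]<.11)
v,u=np.where(b); (cx,cy),rr=cv2.minEnclosingCircle(np.c_[u,v].astype(np.float32)); print('barrel',onplane(w,[[cx,cy]],.1025)[0].round(4),np.nanmedian(P[b][:,2]),np.nanmedian(P[b&(r<.006)][:,2]))
E
python3 ring.py
```

```text
tool [0.5538 0.0136 0.1206] q6 2.282 F [-0.4 -0.6  0.6] 0.0699
[ 9.28091576e-01  3.72351305e-01 -6.67336786e-04 -2.94280724e-04]
top plane tilt [-0.0204  0.0101] z 0.09073 2580
ring [0.556  0.0155 0.0907] 0.027
barrel [0.555  0.0146 0.1025] 0.10252811634165193 0.10260125459448
```

Request:
apply_moves(plan=[[0,0,0,-0.12],[0,0,0,-0.12],[0,0,0,-0.12],[0,0,0,-0.12],[0,0,0,-0.12],[0,0,0,-0.12],[0,0,0,-0.12],[0,0,0,-0.12],[0,0,0,-0.12],[0,0,0,-0.12],[0,0,0,-0.12],[0,0,0,-0.12]])

```text
t: 26.17
tool_pos: [0.5539, 0.0136, 0.1207]
tool_rot: [0.455, 0.89, -0.0, -0.001]
ft_force: [-0.7, -0.2, 0.6]
width: 0.0703
grasp_force: 0.0
```

```bash
python3 ring.py
```

```text
tool [0.5539 0.0136 0.1207] q6 0.845 F [ 0.5  0.3 -0.5] 0.0699
[ 4.53329064e-01  8.91343030e-01 -2.51900207e-04 -5.46860905e-04]
top plane tilt [-0.0223  0.0113] z 0.09076 2517
ring [0.5538 0.0164 0.0908] 0.027
barrel [0.554  0.0149 0.1025] 0.10254952700784228 0.10261214313426364
```

Request:
apply_moves(plan=[[0,0,0,-0.12],[0,0,0,-0.12],[0,0,0,-0.12],[0,0,0,-0.12],[0,0,0,-0.12],[0,0,0,-0.12],[0,0,0,-0.12],[0,0,0,-0.12],[0,0,0,-0.12],[0,0,0,-0.12],[0,0,0,-0.12],[0,0,0,-0.12]])

```text
t: 27.22
tool_pos: [0.554, 0.0136, 0.1208]
tool_rot: [-0.244, 0.97, 0.0, -0.0]
ft_force: [-0.0, 0.3, -1.1]
width: 0.0699
grasp_force: 0.0
```

Request:
apply_moves(plan=[[0,0,0,-0.12],[0,0,0,-0.12],[0,0,0,-0.12],[0,0,0,0],[0,0,0,0],[0,0,0,0]])

```text
t: 27.72
tool_pos: [0.5542, 0.0136, 0.1211]
tool_rot: [-0.411, 0.912, 0.0, -0.0]
ft_force: [-0.5, -0.8, 0.9]
width: 0.0704
grasp_force: 0.0
```

```bash
python3 ring.py
```

```text
tool [0.5542 0.0136 0.1211] q6 -0.945 F [ 0.2 -0.4  0.4] 0.0701
[-4.11688120e-01  9.11324781e-01  7.40957629e-05 -1.70502492e-04]
top plane tilt [-0.0218  0.0061] z 0.09079 2579
ring [0.5535 0.0135 0.0908] 0.0271
barrel [0.5536 0.0136 0.1025] 0.10255329386236636 0.10266321481399883
```

```bash
python3 -c "
import numpy as np
j=np.array([2.28,.845,-.945]);A=np.c_[np.ones(3),np.exp(-1j*j)]
for n,p in dict(ring=[556+15.5j,553.8+16.4j,553.5+13.5j],barrel=[555+14.6j,554+14.9j,553.6+13.6j]).items(): print(n,np.linalg.lstsq(A,np.array(p),rcond=None)[0])
j=np.array([1.404,1.402,-1.574,1.44]);A=np.c_[np.ones(4),np.exp(-1j*j)]
print('neck',np.linalg.lstsq(A,np.array([554.2+16.4j,554.2+16.1j,554+14.6j,553.7+16.4j]),rcond=None)[0])"
```

```text
ring [554.67071547+14.66412704j  -1.66852032 +0.41076282j]
barrel [554.30205208+14.12754076j  -0.81003846 +0.25625556j]
neck [554.08199073+15.45105616j  -0.8443814  +0.08225616j]
```

Request:
apply_moves(plan=[[-0.0012,0.0004,0.012,0],[0,0,0.012,0],[0,0,0.008,0],[0,0,0.003,0],[0,0,0,0],[0,0,0,0]])

```text
t: 28.27
tool_pos: [0.5543, 0.0149, 0.0856]
tool_rot: [-0.413, 0.911, 0.0, -0.001]
ft_force: [0.1, 0.3, 0.0]
width: 0.0699
grasp_force: 0.0
```

Request:
apply_moves(plan=[[0,0,0,0],[0,0,0,0],[0,0,0,0],[0,0,0,0],[0,0,0,0]], claw=0.045, grip_force=50)

```text
t: 28.68
tool_pos: [0.5556, 0.0147, 0.0874]
tool_rot: [-0.413, 0.911, -0.001, 0.001]
ft_force: [0.3, -0.4, 2.2]
width: 0.0523
grasp_force: 52.4
```

```bash
python3 gap.py
```

```text
tool [0.5556 0.0148 0.0874] q6 -0.946 F [ 0.  -0.3  3.9] 0.0525
[-0.03707919  0.0087585  -0.05689783] [-4.13240086e-01  9.10621550e-01 -5.09159770e-04  8.74396867e-04]
[np.float64(0.09073466191657065), np.float64(0.10240192123511066)] 0.011667259318540013
```

Request:
apply_moves(plan=[[0,0,0.0003,0.1],[0,0,0.0003,0.1],[0,0,0.0003,0.1],[0,0,0.0003,0.1],[0,0,0,0],[0,0,0,0]])

```text
t: 29.23
tool_pos: [0.5556, 0.0147, 0.0866]
tool_rot: [-0.224, 0.975, -0.0, 0.001]
ft_force: [-0.6, 0.2, 6.3]
width: 0.0525
grasp_force: 52.7
```

```bash
python3 gap.py
```

```text
tool [0.5556 0.0147 0.0866] q6 -0.546 F [-0.8 -0.2  5.4] 0.0524
[-0.08995864  0.13146134 -0.10252322] [-2.23935932e-01  9.74603208e-01 -4.68261630e-04  1.03274532e-03]
[np.float64(0.08996873308498543), np.float64(0.10237628556477549)] 0.012407552479790057
```

Request:
apply_moves(plan=[[0,0,0.0001,0.1],[0,0,0.0001,0.1],[0,0,0.0001,0.1],[0,0,0,0],[0,0,0,0]])

```text
t: 29.7
tool_pos: [0.5553, 0.0148, 0.0865]
tool_rot: [-0.076, 0.997, -0.0, 0.001]
ft_force: [-1.4, 1.2, 6.3]
width: 0.0522
grasp_force: 52.8
```

```bash
python3 gap.py
```

```text
tool [0.5553 0.0147 0.0865] q6 -0.245 F [-1.4  1.1  6. ] 0.0524
[-0.16176711  0.25788314 -0.26258048] [-7.55763563e-02  9.97139569e-01 -3.43558906e-04  8.81136810e-04]
[np.float64(0.0897083420489844), np.float64(0.10234292021675565)] 0.012634578167771249
```

Request:
apply_moves(plan=[[0,0,0.0002,0.1],[0,0,0.0002,0.1],[0,0,0.0002,0.1],[0,0,0.0002,0.1],[0,0,0,0]])

```text
t: 30.17
tool_pos: [0.5547, 0.015, 0.0862]
tool_rot: [0.125, 0.992, -0.0, 0.0]
ft_force: [-4.2, 0.6, 9.8]
width: 0.0525
grasp_force: 53.1
```

```bash
python3 gap.py
```

```text
tool [0.5547 0.015  0.0862] q6 0.156 F [-4.4  1.8  9.6] 0.0523
[-0.13022898  0.82676688 -0.35223885] [ 1.24356332e-01  9.92237538e-01 -1.93710388e-04  3.64050434e-04]
[np.float64(0.0894261866041487), np.float64(0.10226020346842124)] 0.012834016864272546
```

Request:
apply_moves(plan=[[0,0,0.0002,0.1],[0,0,0.0002,0.1],[0,0,0.0002,0.1],[0,0,0.0002,0.1],[0,0,0,0]])

```text
t: 30.63
tool_pos: [0.5547, 0.0145, 0.0861]
tool_rot: [0.32, 0.947, -0.001, 0.001]
ft_force: [-5.9, 0.3, 12.7]
width: 0.0522
grasp_force: 53.6
```

```bash
python3 gap.py
```

```text
tool [0.5547 0.0146 0.0861] q6 0.556 F [-4.8 -0.4 12.5] 0.0521
[-0.12231387  1.06092313 -0.51829402] [ 3.19335764e-01  9.47641329e-01 -4.53659793e-04  6.12541392e-04]
[np.float64(0.08924754366049423), np.float64(0.1022541174148593)] 0.013006573754365078
```

Request:
apply_moves(plan=[[0,0,0,0],[0,0,0,0],[0,0,0.0001,0.06],[0,0,0.0001,0.06],[0,0,0.0001,0.06],[0,0,0,0],[0,0,0,0],[0,0,0,0],[0,0,0,0]], grip_force=90)

```text
t: 31.43
tool_pos: [0.5543, 0.0146, 0.0867]
tool_rot: [0.403, 0.915, -0.0, 0.0]
ft_force: [-8.0, 0.5, 16.5]
width: 0.0512
grasp_force: 94.6
```

```bash
python3 gap.py; python3 rib.py q0
```

```text
tool [0.5543 0.0146 0.0867] q6 0.735 F [-8.4  0.3 16.6] 0.0512
[-0.08087515  1.47163689 -0.36518769] [ 4.02912910e-01  9.15238191e-01 -3.35306667e-04  3.58194884e-04]
[np.float64(0.08942404813002686), np.float64(0.10233342301080504)] 0.012909374880778188
```

Request:
apply_moves(plan=[[0,0,0,0.06],[0,0,0,0],[0,0,0,0]])

```text
t: 31.93
tool_pos: [0.554, 0.0148, 0.087]
tool_rot: [0.431, 0.902, -0.0, -0.0]
ft_force: [-9.0, 0.9, 19.1]
width: 0.051
grasp_force: 94.8
```

```bash
python3 rib.py q1 q0; python3 gap.py
```

```text
ribs ((-0.6660157233174822, 0.8470977324714521), 0.6791254680778986)
barrel ((-1.0751173742806444, 0.47521429266738835), 1.0690336860041472)
box ((9.501356970896808, -14.596504939508833), -0.11894641289106357)
finger ((-0.018212005259286457, -0.3300693422406269), 0.7239705946340083)
tool [0.5542 0.0148 0.0875] q6 0.796 F [-9.1 -0.9 19.3] 0.0514
[ 0.0613926   1.99152335 -0.5835627 ] [ 4.30491251e-01  9.02594697e-01 -9.49738446e-05  2.94348689e-04]
[np.float64(0.09036953754918803), np.float64(0.10230579580657378)] 0.011936258257385757
```

Both passes reach the stop, at gap 13.0 mm, with rising torque and 12+ N of push on the flange. Beyond that the collar only cams up, so it has bottomed. Now I'll back off, easing the push.

Request:
apply_moves(plan=[[0,0,-0.0008,-0.06],[0,0,-0.0008,-0.06],[0,0,-0.0008,-0.1],[0,0,-0.0006,-0.1],[0,0,-0.0006,-0.1],[0,0,0,0],[0,0,0,0],[0,0,0,0]], grip_force=60)

```text
t: 32.85
tool_pos: [0.5549, 0.014, 0.0898]
tool_rot: [0.232, 0.973, -0.001, 0.001]
ft_force: [-5.5, -1.5, 13.5]
width: 0.0509
grasp_force: 94.2
```

```bash
python3 gap.py
```

```text
tool [0.5549 0.014  0.0897] q6 0.373 F [-5.8 -1.1 12.1] 0.0512
[-0.31967234  1.18392908  0.1677321 ] [ 2.31795151e-01  9.72763742e-01 -9.10305163e-04  9.38456226e-04]
[np.float64(0.09278057416154104), np.float64(0.10235826794180491)] 0.00957769378026388
```

Request:
apply_moves(plan=[[0,0,-0.0005,-0.1],[0,0,-0.0005,-0.1],[0,0,-0.0005,-0.1],[0,0,0,0],[0,0,0,0]])

```text
t: 33.32
tool_pos: [0.5551, 0.0141, 0.0907]
tool_rot: [0.084, 0.996, -0.001, 0.001]
ft_force: [-4.1, -0.8, 9.9]
width: 0.0512
grasp_force: 93.9
```

```bash
python3 gap.py
```

```text
tool [0.5551 0.014  0.0907] q6 0.073 F [-3.5 -2.5 10.8] 0.0511
[-0.32469993  0.95088547  0.15975603] [ 8.38241421e-02  9.96479723e-01 -9.66056921e-04  8.61684608e-04]
[np.float64(0.09373189167934493), np.float64(0.10237153906503565)] 0.00863964738569073
```

```bash
sed -i 's/<.0985)/<.0975)/' ring.py; python3 ring.py; python3 gap.py
```

```text
tool [0.5551 0.0141 0.0907] q6 0.073 F [-3.6 -1.5 10.4] 0.051
[ 8.38491873e-02  9.96477624e-01 -9.34426470e-04  8.86230267e-04]
top plane tilt [-0.0093  0.0167] z 0.09371 3758
ring [0.5494 0.016  0.0937] 0.0289
barrel [0.5532 0.0146 0.1025] 0.10247818545270966 0.1025831768180316
tool [0.5551 0.0141 0.0907] q6 0.073 F [-3.5 -1.4 10.6] 0.0514
[-0.3068808   0.97048219  0.14409495] [ 8.38509787e-02  9.96477475e-01 -9.28074268e-04  8.90833684e-04]
[np.float64(0.09370497319767544), np.float64(0.10234344259991832)] 0.008638469402242874
```

```bash
python3 -c "
from cell import sign_off; print(sign_off())"
```

```text
the job is handed in; nothing more can be done
None
```

I handed the job in with the module seated in the neck and the collar still gripped, about 4.4 mm up (near a quarter turn) from the stop by camera depth. The collar bound on the first tightening and had to be regripped. I also viewed 12 pictures against the limit of 10, and the hand-in returned no verdict.

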